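# Free the stuck gauge valve

## Task

The plug valve on the pipe with the round pressure gauge has stuck shut. Take its handle, break it loose with a short firm twist counterclockwise (seen from above), then keep turning the same way until it is fully open, with the handle lying along its pipe. Let go of it there, and leave the handles of the other two valves as they are.

Things in the scene. Friction and masses are not known exactly. Their poses are not given: they have to be found in the camera images.
- gauge_valve (a joint): stuck valve's handle angle, rad: 0 = shut, as it starts (handle across its pipe); grows counterclockwise from above; open at the stop at 1.5 (handle along its pipe). It sticks until twisted with 0.25 to 0.45 N m, then resists with 0.2 N m, fading to nothing by 12 degrees; then it turns freely (0.03 N m) and stays where it is left. One grasp does the whole turn.
- gauge_valve_grip (a point): centre of the stuck valve's handle, a metal bar 52 mm long, 14 wide, 34 high; 79 mm above the worktop, on the vertical turning axis; x along the bar, y across it, z up; turns with it. Valve fixed to the worktop; its 17 mm pipe runs away from the robot. Of three like valves only this has a round 52 mm dial gauge on its pipe, 100 mm behind the handle, its top 80 mm above the worktop.
- barb_valve_tip (a point): one end of the bar handle of the second valve, 26 mm from its turning axis and 79 mm above the worktop. Same valve and handle, but its pipe ends in a ridged hose nozzle. It turns easily and starts at any angle; not to be turned.
- capped_valve_tip (a point): one end of the bar handle of the third valve, 26 mm from its turning axis and 79 mm above the worktop. Same valve and handle, but its pipe ends in a plain thick cap. It turns easily and starts at any angle; not to be turned.

How it is judged:
By the outcome, as a careful person would: the job done as asked, in the order asked, and still so for the second after the job is handed in, with the robot touching nothing.
It also fails if it takes over 32 s, if anything falls off the work surface, if the arm or the gripper's body presses on something with over 40 N, if the wrist force passes 120 N, or if a joint passes its speed limit or range.

## Robot

A 6-joint arm with a two-finger parallel gripper is mounted at the origin on a cart in front of the work surface, level with it; the furniture and walls round the work are solid. World frame = base frame: x ahead of the robot, y to its left, z up, the work surface at z = 0. Lengths are in m, angles in degrees, forces in N, time in s.
With the tool pointing down it reaches from about 0.325 to 0.775 m from the base axis. Payload 5.5 kg.
Tool frame: the origin (TCP) lies at the centre of the arm's flange, where the gripper is bolted on; the fingertips stand 182 mm ahead of it and the grasp point (between the pads) lies 163 mm ahead of it; z points along the fingers, y is the direction in which the jaws open and shut (so a half turn about z gives the same grasp; the last joint's range is limited). The gripper opens to 88 mm and grips with 3 to 60 N. Pads are 20 mm wide; open, the fingers measure 115 mm over their backs; the gripper's body (75 mm by 178 mm) begins 61 mm behind the grasp point.
Start: joints at [-68.279, 5.22, 70.514, -0, 104.267, -3.249], TCP at [0.253, -0.544, 0.405] pointing down, gripper open.
Joint ranges: [-164.24, 164.24], [-49.07, 125.15], [9.68, 141.18], [-86.29, 266.29], [3.28, 154.24], [-151.56, 151.56]. Speed limits (degrees/s): [147.25, 147.25, 172.46, 180, 180, 180].

## Interface

Orientations are given as [roll, pitch, yaw] about the fixed x, y, z axes, in that order (R = Rz(yaw) Ry(pitch) Rx(roll)).
In Python, from station import r gives the robot as it stands. The module is installed in compiled form; this text tells all that it offers. Calls block until the motion is done:
- r.reach(position, orientation): joint-space move of the TCP to a pose.
- r.servo_line(position, rotation=None, speed=0.15): straight line of the TCP; rotation=None keeps the orientation; speed is the mean speed in m/s.
- r.move_joints(angles): joint-space move.
- r.let_go() and r.grab(squeeze=None): open the fingers fully, or close them until they stop; squeeze is the grip in N (None keeps the last).
- r.wait(seconds).
- r.inverse_kinematics(position, orientation): joint angles nearest the present ones, or None.
- r.sense(): the state.
- r.snapshot(name): name is "side" or "top"; returns a dict with "frame" (384x512x3 uint8, red, green, blue), "fx", "fy", "cx", "cy" (pixels), "R" (3x3) and "t" (3): a world point X has camera coordinates R X + t. Camera axes: x right, y down, z forward; pixel columns grow to the right and rows downward; lengths in m; the calibration is good to about 2 mm. A picture is of the moment at which its call begins. There is no depth.
A pose or a line that the arm cannot do raises r.IKError and nothing moves.
- r.hand_in(): hands the job in, once; it reports no verdict.
The state is a dict: "clock": time; "joints": joint angles; "joint_vel": joint speeds; "joint_torque": joint torques, N m; "tcp_pos": TCP position; "orientation": TCP orientation; "contact_force": force on the tool from outside, world axes, zero at the start; "torque": the same for the moment, N m; "opening": finger opening in m.
Only numpy, scipy, OpenCV 4.12 (cv2) and the standard library are available. Lean on these libraries where they do the work, as an engineer would, in place of code of your own. Each camera call takes 0.05 s, during which the arm holds its last target.

## Working session

There is one attempt and no reset: what is moved stays moved. The work goes in short steps, each a Python script; the robot and the scene stay as the last script left them, time stands still between calls to the robot, and variables do not carry over. Pictures are saved under pics/ and viewed, and the job is handed in when it is done.

```bash
mkdir -p pics; python3 - <<'E'
from station import r
import cv2,pickle
d={}
for n in("side","top"):
    s=r.snapshot(n);d[n]=s
    cv2.imwrite(f"pics/{n}0.png",s["frame"][:,:,::-1])
    print(n,s["fx"],s["fy"],s["cx"],s["cy"],s["R"],s["t"])
pickle.dump(d,open("s0.pkl","wb"))
s=r.sense();print(s)
E
```

```text
side 492.13410729397765 492.13410729397765 255.8556570315493 195.0604885415655 [[-0.99353396 -0.11255852 -0.01486096]
 [-0.05697774  0.60753202 -0.79224894]
 [ 0.09820287 -0.78627949 -0.61001702]] [0.49110005 0.09736481 0.99203781]
top 382.04261552848214 382.04261552848214 256.21807460855945 196.45676227150756 [[ 0.01799697 -0.99981848 -0.00625457]
 [-0.99178019 -0.01705898 -0.1268111 ]
 [ 0.12668138  0.00848537 -0.99190717]] [0.04348469 0.4976332  0.9976166 ]
{'clock': 0.1, 'joints': array([-6.82804642e+01,  5.25792102e+00,  7.05750536e+01, -1.15983099e-03,
        1.04266310e+02, -3.24960837e+00]), 'joint_vel': array([-0.05539846, -0.06664263, -0.06159842, -0.01260177, -0.11642836,
        0.01319261]), 'joint_torque': array([ 3.88770786e-03, -4.47857273e+01, -4.07570422e+01,  7.02261482e-02,
        2.84290424e-02, -1.05937495e-04]), 'tcp_pos': array([ 0.25328269, -0.5439729 ,  0.40362808]), 'orientation': array([-1.79900811e+02, -4.50531053e-03,  2.49688555e+01]), 'contact_force': array([ 0.07484399, -1.03966018,  0.04266877]), 'torque': array([-0.00174576, -0.05893397,  0.07297777]), 'opening': 0.08806740123226908}
```

View pics/side0.png

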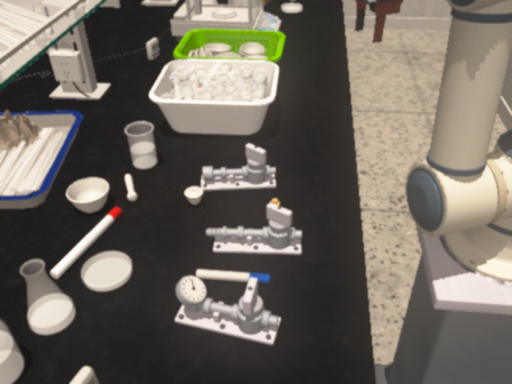

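View pics/top0.png

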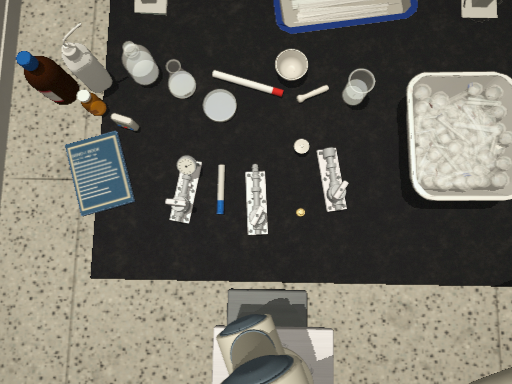

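The gauge valve is in the side view at about (245,305) with its dial at (190,290), and in the top view at about (180,202) with its dial at (186,165). I'll zoom in on both.

```bash
python3 - <<'E'
import cv2,pickle
d=pickle.load(open("s0.pkl","rb"))
a=d["side"]["frame"][265:350,165:290,::-1]
b=d["top"]["frame"][145:230,155:235,::-1]
cv2.imwrite("pics/side0z.png",cv2.resize(a,None,fx=6,fy=6,interpolation=cv2.INTER_CUBIC))
cv2.imwrite("pics/top0z.png",cv2.resize(b,None,fx=7,fy=7,interpolation=cv2.INTER_CUBIC))
E
```

```text
(no output)
```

View pics/side0z.png

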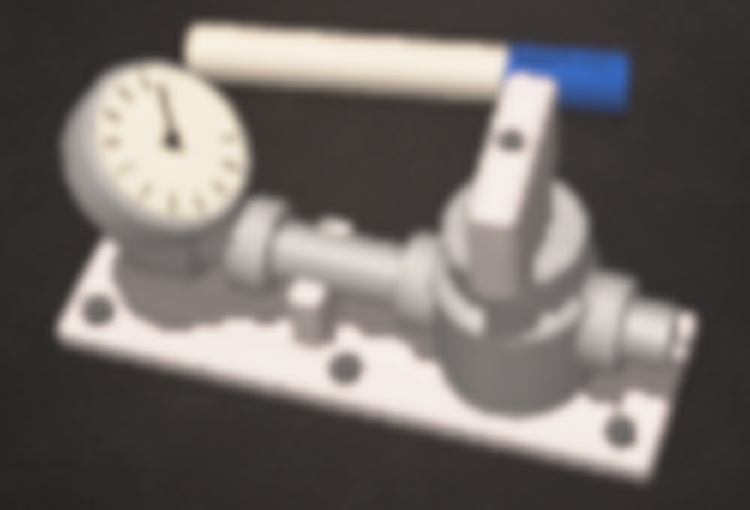

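View pics/top0z.png

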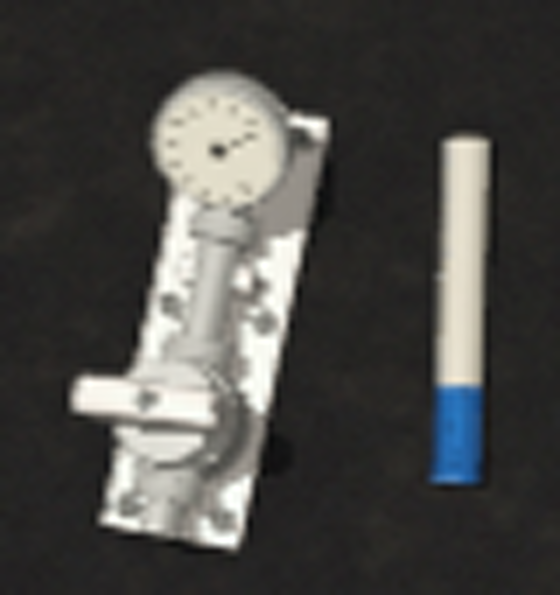

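Side zoom: the handle's top face has corners at about (505,75), (555,80), (520,222) and (470,218), with its screw at (512,140). Top zoom: corners at (75,377), (215,393), (210,427) and (73,410), with its screw at (148,400). The handle lies across the pipe, as it should when shut. Next I triangulate.

```bash
cat > h.py <<'E'
import numpy as np,cv2
def P(s):
    K=np.array([[s["fx"],0,s["cx"]],[0,s["fy"],s["cy"]],[0,0,1]]);return K@np.c_[s["R"],s["t"]]
def tri(s1,p1,s2,p2):
    X=cv2.triangulatePoints(P(s1),P(s2),np.array(p1,float).reshape(2,1),np.array(p2,float).reshape(2,1));X=(X[:3]/X[3]).ravel()
    e=[np.linalg.norm((P(s)@np.r_[X,1])[:2]/(P(s)@np.r_[X,1])[2]-p) for s,p in((s1,p1),(s2,p2))]
    return X,e
def plane(s,p,z):
    R=np.array(s["R"]);C=-R.T@np.array(s["t"]);d=R.T@np.array([(p[0]-s["cx"])/s["fx"],(p[1]-s["cy"])/s["fy"],1]);return C+d*(z-C[2])/d[2]
E
python3 - <<'E'
from h import *
import pickle
np.set_printoptions(precision=4,suppress=True)
d=pickle.load(open("s0.pkl","rb"));S,T=d["side"],d["top"]
zs=lambda x,y:((x+.5)/6-.5+165,(y+.5)/6-.5+265)
zt=lambda x,y:((x+.5)/7-.5+155,(y+.5)/7-.5+145)
print("screw",tri(S,zs(512,140),T,zt(148,400)))
# bright top-face masks
for n,s,roi in(("side",S,(235,275,262,305)),("top",T,(163,196,188,210))):
    g=cv2.cvtColor(s["frame"],cv2.COLOR_RGB2GRAY);x0,y0,x1,y1=roi
    sub=cv2.resize(g[y0:y1,x0:x1],None,fx=8,fy=8,interpolation=cv2.INTER_CUBIC)
    for th in(195,205,215,225):
        c,_=cv2.findContours((sub>th).astype(np.uint8),cv2.RETR_EXTERNAL,cv2.CHAIN_APPROX_NONE)
        c=max(c,key=cv2.contourArea);q=cv2.minAreaRect(c);b=(cv2.boxPoints(q)+.5)/8-.5+[x0,y0]
        X=np.array([plane(s,p,.096) for p in b]);L=[np.linalg.norm(X[i]-X[(i+1)%4]) for i in range(4)]
        print(n,th,"ctr",X.mean(0)[:2],"sides",np.array(L),"px",(np.array(q[0])+.5)/8-.5+[x0,y0])
# corners: far-y+... end A = +y end (side lower end is +y side?)
cs=[zs(505,75),zs(555,80),zs(520,222),zs(470,218)]
ct=[zt(75,377),zt(215,393),zt(210,427),zt(73,410)]
print("side@96",np.array([plane(S,p,.096) for p in cs]))
print("top@96",np.array([plane(T,p,.096) for p in ct]))
for p in[(328,118),(240,548),(190,165),(100,525)]:print("plate",plane(T,zt(*p),.006))
print("dial c",tri(S,zs(172,142),T,zt(218,150)))
E
```

```text
screw (array([0.4727, 0.2542, 0.0982]), [np.float64(0.47673425789143536), np.float64(0.49734641629410764)])
side 195 ctr [0.4747 0.2549] sides [0.0524 0.0145 0.052  0.0137] px [249.0567 289.4931]
side 205 ctr [0.4755 0.2667] sides [0.0278 0.013  0.0276 0.0126] px [247.6886 294.9339]
side 215 ctr [0.4755 0.2676] sides [0.0248 0.0118 0.0247 0.0115] px [247.6078 295.3698]
side 225 ctr [0.4753 0.268 ] sides [0.0227 0.0104 0.0226 0.0102] px [247.6828 295.579 ]
top 195 ctr [0.4771 0.2554] sides [0.0227 0.0505 0.0227 0.0504] px [175.5207 199.6105]
top 205 ctr [0.4759 0.2454] sides [0.0217 0.0303 0.0217 0.0302] px [179.4337 200.1558]
top 215 ctr [0.476  0.2453] sides [0.0213 0.0291 0.0213 0.029 ] px [179.4548 200.1115]
top 225 ctr [0.4733 0.2692] sides [0.0103 0.0209 0.0103 0.0209] px [169.9665 200.9974]
side@96 [[0.4785 0.2293 0.096 ]
 [0.4648 0.2298 0.096 ]
 [0.4683 0.2795 0.096 ]
 [0.4813 0.2795 0.096 ]]
top@96 [[0.4796 0.2814 0.096 ]
 [0.4747 0.2305 0.096 ]
 [0.4623 0.2318 0.096 ]
 [0.4676 0.2815 0.096 ]]
plate [0.5962 0.2075 0.006 ]
plate [0.424  0.2358 0.006 ]
plate [0.5762 0.2619 0.006 ]
plate [0.432  0.2911 0.006 ]
dial c (array([0.5704, 0.2386, 0.0691]), [np.float64(0.34821127399355656), np.float64(0.3660862879328638)])
```

Measured values, all agreeing with the text:

| Quantity | Measured |
|---|---|
| Handle centre | about (0.4725, 0.255) |
| Handle top | 0.098 (text: 0.096) |
| Bar heading | about 85.5° |
| Pipe heading | about -9.6° |

86° counterclockwise from the start heading lands along the pipe. Next I hover over the handle and look.

```bash
python3 - <<'E'
from station import r
import cv2,numpy as np
np.set_printoptions(precision=3,suppress=True)
r.reach([.4725,.255,.36],[180,0,85.4])
r.servo_line([.4725,.255,.29],speed=.15)
s=r.sense();print(s["clock"],s["tcp_pos"],s["orientation"],s["joints"],s["contact_force"])
for n,c in(("side",(230,350,160,310)),("top",(130,240,120,250))):
    f=r.snapshot(n)["frame"][c[0]:c[1],c[2]:c[3],::-1]
    cv2.imwrite(f"pics/{n}1.png",cv2.resize(f,None,fx=5,fy=5,interpolation=cv2.INTER_CUBIC))
E
```

```text
3.6333 [0.473 0.255 0.291] [179.971  -0.017  85.385] [24.708 -4.084 91.422  0.    92.628 29.324] [ 0.424 -0.057 -0.04 ]
```

View pics/side1.png

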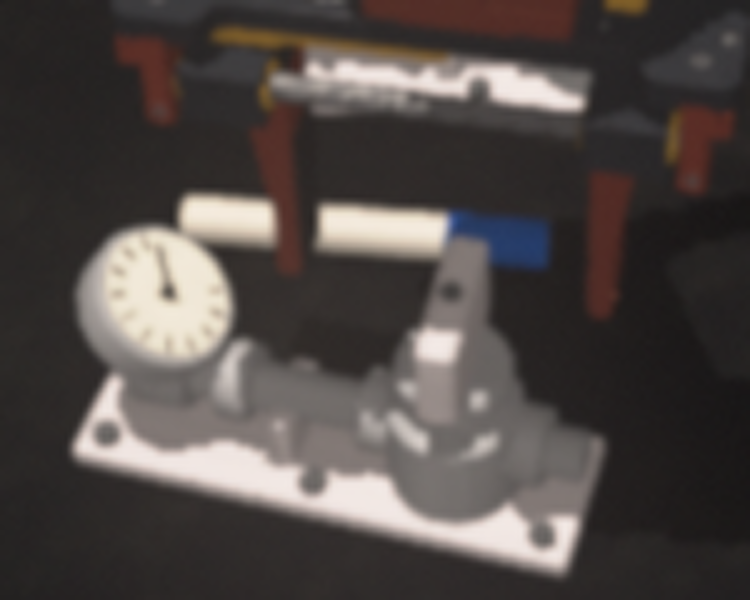

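View pics/top1.png

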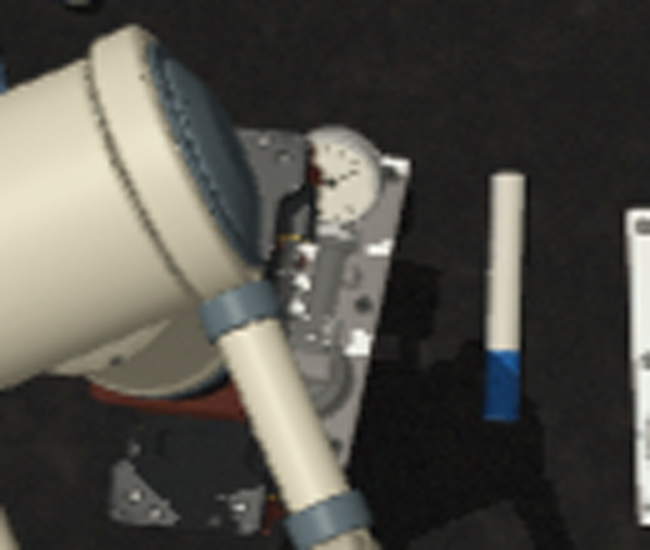

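In the side view the fingertips at (287,270) and (600,315) straddle the handle, whose screw is at (450,290), so they are well centred. The top view is blocked by the arm. Now I descend, grasp and check.

```bash
python3 - <<'E'
from station import r
import cv2,numpy as np
np.set_printoptions(precision=3,suppress=True)
def p(): s=r.sense();print(round(s["clock"],2),s["tcp_pos"],s["orientation"],"F",s["contact_force"],"M",s["torque"],"o",round(s["opening"],4),s["joints"])
r.servo_line([.4725,.255,.2465],speed=.08);p()
r.grab(60);p()
s=r.snapshot("side")["frame"][230:350,160:310,::-1]
cv2.imwrite("pics/side2.png",cv2.resize(s,None,fx=5,fy=5,interpolation=cv2.INTER_CUBIC))
E
```

```text
4.42 [0.473 0.255 0.246] [-179.988    0.007   85.397] F [-0.017 -0.076 -0.178] M [-0.065 -0.056 -0.008] o 0.0875 [24.723 -2.929 94.847 -0.    88.095 29.326]
5.55 [0.473 0.255 0.247] [179.952  -0.008  85.388] F [ 2.36   0.515 -0.744] M [-0.036 -0.444 -0.014] o 0.0137 [24.716 -2.931 94.842 -0.017 88.044 29.329]
```

View pics/side2.png

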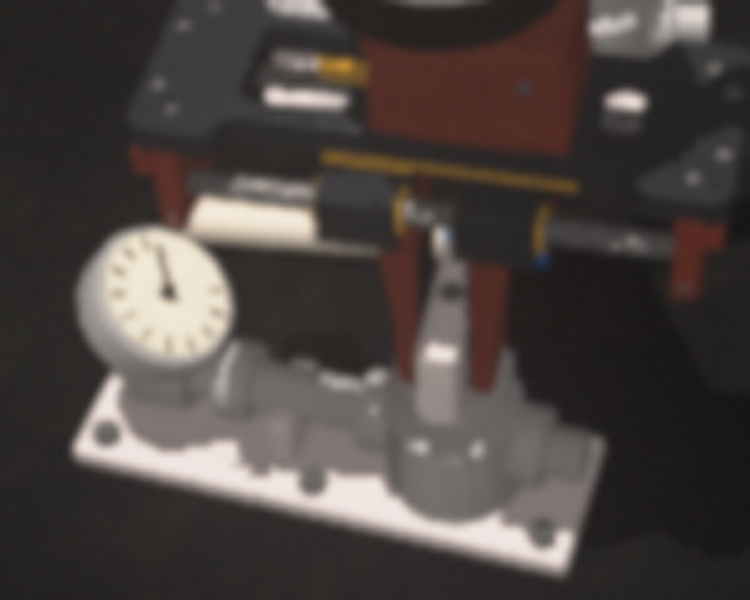

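The grasp is good: opening 13.7 mm on the 14 mm bar, with a side force of only 2.4 N. Next is a short firm twist, then the rest of the turn in stages.

```bash
python3 - <<'E'
from station import r
import numpy as np
np.set_printoptions(precision=3,suppress=True)
def p(): s=r.sense();print(round(s["clock"],2),s["tcp_pos"],s["orientation"],"F",s["contact_force"],"M",s["torque"],"o",round(s["opening"],4),"q6",s["joints"][5]);return s
j0=np.array(r.sense()["joints"])
for a in(6,15,45,75,83):
    j=j0.copy();j[5]-=a;r.move_joints(j);p()
E
```

```text
5.85 [0.473 0.255 0.246] [179.962  -0.007  91.247] F [ 1.567 -0.891 -0.343] M [ 0.038 -0.171  0.081] o 0.0138 q6 23.468727314952577
6.12 [0.473 0.255 0.247] [179.966   0.001 100.083] F [-0.173  1.638 -1.176] M [ 0.006 -0.159  0.035] o 0.0139 q6 14.635444465631648
6.69 [0.472 0.255 0.246] [-179.984    0.006  130.099] F [-1.653 -0.939  1.462] M [-0.159  0.317  0.039] o 0.0141 q6 -15.379241224958825
7.26 [0.472 0.255 0.246] [-179.941   -0.021  160.091] F [-4.785 -2.574  2.748] M [-0.415  0.696 -0.012] o 0.0139 q6 -45.37662266808525
7.52 [0.472 0.255 0.246] [-179.935   -0.031  168.114] F [-5.55  -3.267  2.955] M [-0.441  0.709  0.036] o 0.0133 q6 -53.40461890620033
```

```bash
python3 - <<'E'
from station import r
import numpy as np,cv2
np.set_printoptions(precision=3,suppress=True)
j=np.array(r.sense()["joints"])
for a in range(8):
    j[5]-=1;r.move_joints(j);r.wait(.1);s=r.sense()
    print(round(s["clock"],2),s["orientation"][2],s["torque"],s["joint_torque"][5],s["contact_force"])
    if abs(s["torque"][2])>.4:break
s=r.snapshot("side")["frame"][230:350,160:310,::-1]
cv2.imwrite("pics/side3.png",cv2.resize(s,None,fx=5,fy=5,interpolation=cv2.INTER_CUBIC))
E
```

```text
7.87 169.02032277014212 [-0.164  0.345 -0.056] -0.007356792921200395 [-2.781 -1.869  3.243]
8.22 170.09202809955477 [-0.192  0.388  0.041] 0.025230440078303218 [-2.708 -1.767  1.416]
8.57 171.07246347986504 [-0.12   0.461 -0.586] -0.6044427864253521 [-3.677 -0.666  2.877]
```

View pics/side3.png

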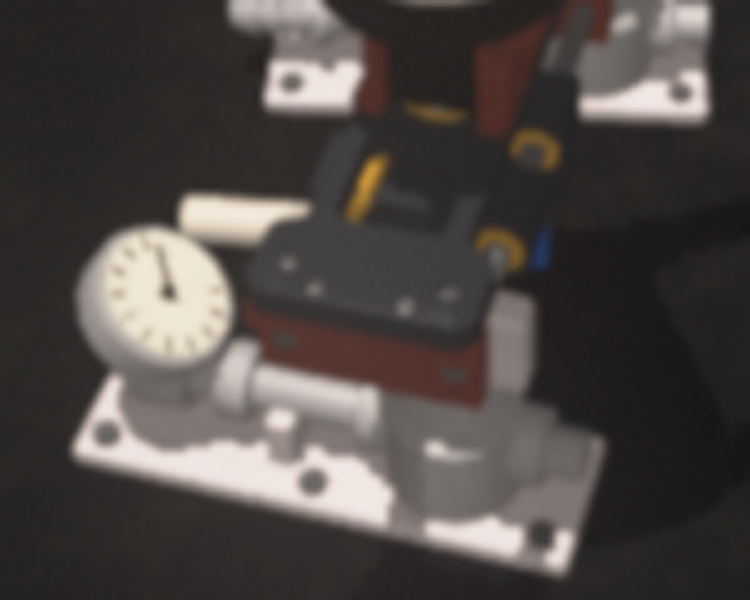

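The torque jumped to -0.59 N·m at yaw 171.1°, which is the stop (I predicted about 171.4°). The picture shows the handle along the pipe, between the fingers. Now I release, retreat and check.

```bash
python3 - <<'E'
from station import r
import numpy as np,cv2,pickle
np.set_printoptions(precision=3,suppress=True)
r.let_go();s=r.sense();print(s["clock"],s["opening"],s["tcp_pos"])
p=s["tcp_pos"]
r.servo_line([p[0],p[1],.40],speed=.15)
j=np.array(r.sense()["joints"]);j[0]=-68;r.move_joints(j)
r.wait(.3);s=r.sense();print(s["clock"],s["contact_force"],s["tcp_pos"])
d={n:r.snapshot(n) for n in("side","top")};pickle.dump(d,open("s4.pkl","wb"))
for n,c in(("side",(140,350,165,310)),("top",(135,245,155,355))):
    fr=[q[n]["frame"][c[0]:c[1],c[2]:c[3],::-1] for q in(pickle.load(open("s0.pkl","rb")),d)]
    im=np.concatenate(fr,1 if n=="side" else 0)
    cv2.imwrite(f"pics/{n}4.png",cv2.resize(im,None,fx=2.7,fy=2.7,interpolation=cv2.INTER_CUBIC))
E
```

```text
9.825 0.08763210042936827 [0.472 0.255 0.246]
14.0333 [ 0.23  -0.399 -0.046] [ 0.232 -0.484  0.399]
```

View pics/side4.png

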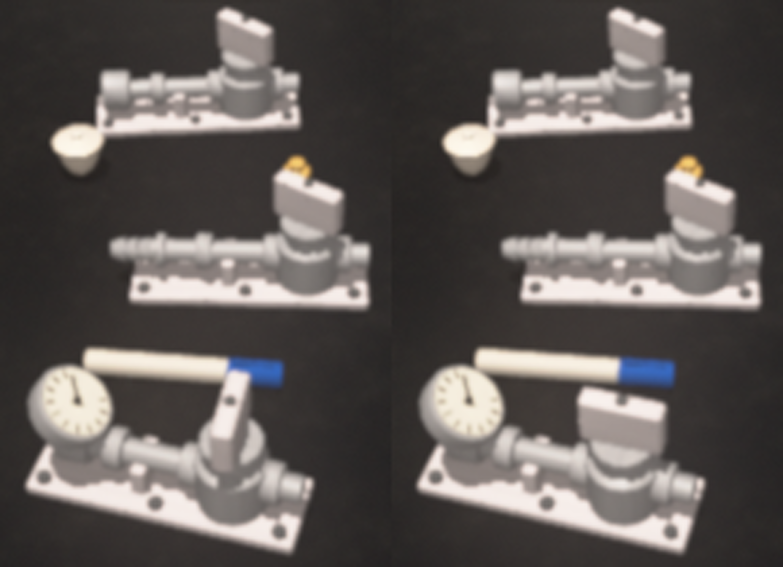

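View pics/top4.png

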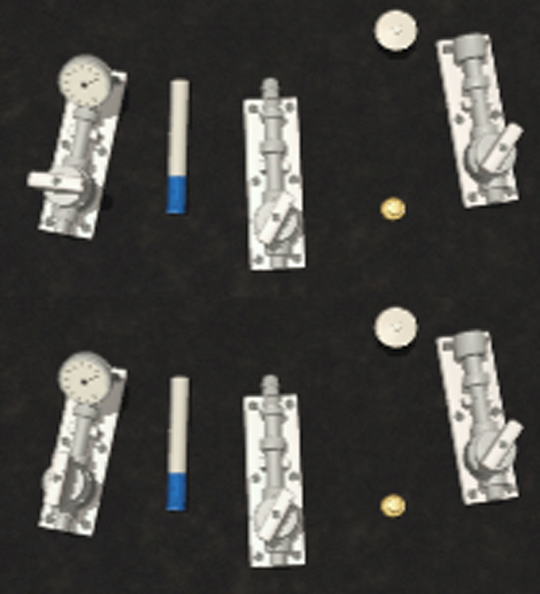

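Before/after: the gauge valve's handle now lies about along its pipe, and the other two handles look unchanged. I'll measure the handle's angle and the frame differences.

```bash
python3 - <<'E'
from h import *
import pickle
d=pickle.load(open("s4.pkl","rb"));o=pickle.load(open("s0.pkl","rb"))
for n,rs in(("side",{"barb":(200,190,310,258),"cap":(190,135,285,192)}),("top",{"barb":(240,160,275,238),"cap":(315,145,350,215)})):
  for k,(a,b,c,e) in rs.items():
    q=np.abs(d[n]["frame"][b:e,a:c].astype(int)-o[n]["frame"][b:e,a:c]).max(2);print(n,k,"max diff",q.max(),(q>25).sum())
a=d["side"]["frame"][275:335,220:290,::-1];b=d["top"]["frame"][185:225,155:200,::-1]
a=cv2.resize(a,None,fx=8,fy=8,interpolation=cv2.INTER_CUBIC);cv2.imwrite("pics/side5.png",a)
cv2.imwrite("pics/top5.png",cv2.resize(b,None,fx=12,fy=12,interpolation=cv2.INTER_CUBIC))
E
```

```text
side barb max diff 3 0
side cap max diff 3 0
top barb max diff 6 0
top cap max diff 7 0
```

View pics/side5.png

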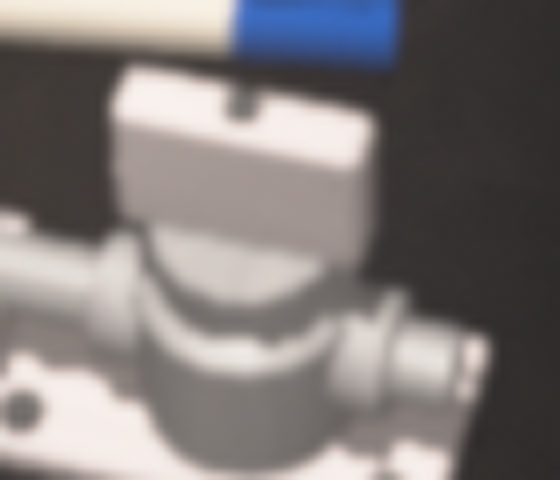

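View pics/top5.png

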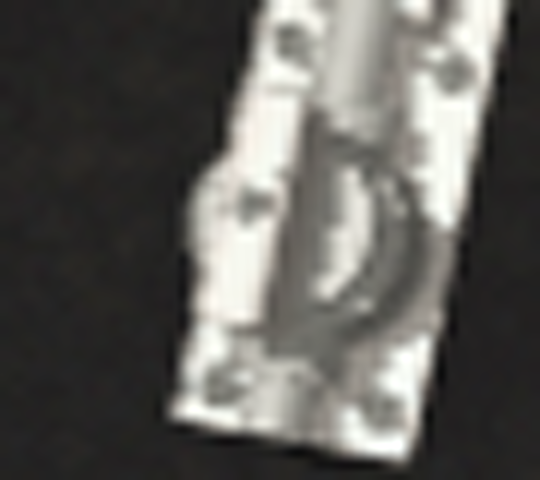

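Side crop: the top face runs from (112,110) to (360,165) along its near edge and (130,68) to (375,122) along its far edge. Top crop: its right edge runs from (305,90) to (265,325). I'll cast these onto z = 0.096.

```bash
python3 - <<'E'
from h import *
import pickle
d=pickle.load(open("s4.pkl","rb"))
def ang(s,p,q,f,o):
    w=[plane(d[s],((a+.5)/f-.5+o[0],(b+.5)/f-.5+o[1]),.096) for a,b in(p,q)]
    v=w[0]-w[1];print(s,np.degrees(np.arctan2(v[1],v[0])).round(1),np.linalg.norm(v).round(4))
ang("side",(112,115),(362,168),8,(220,275));ang("side",(130,66),(375,120),8,(220,275))
ang("top",(305,90),(265,325),12,(155,185))
from station import r
s=r.sense();print(s["clock"]);r.hand_in()
E
```

```text
side -9.6 0.0514
side -10.4 0.0512
top -7.1 0.0502
14.1333
the job is handed in; nothing more can be done
```

The gauge valve is open with its handle lying along its pipe, and the job was handed in at 14.1 s of the 32 s allowed.

**What I did:** I found the handle in both views, centred at about (0.4725, 0.255). I gripped it at 60 N and twisted it counterclockwise, first 6° and then 15° in all to break it loose. I then turned on to the stop, let go and moved the arm well clear.

**Last checks:**
- **Stop reached:** the twisting torque jumped to 0.59 N·m at 171° yaw. That is 86° from the start, matching the stop at 1.5 rad.
- **Handle angle after release:** it read -9.6° and -10.4° in the side view and -7.1° in the top view. The pipe runs at about -9.6°. The top-view reading is the outlier, since the bright handle blends into the white base plate there.
- **Handle size and height:** before the grasp, the handle's top measured 0.098 m against the 0.096 m the text implies. The gripper closed to 13.7 mm on the 14 mm bar.
- **Other two valves:** the before and after pictures of both match to within image noise.
- **Forces:** the wrist-force readings I took stayed under 8 N, and nothing was touching the robot at the end.

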